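Unlock the pine transport case's two-stage catch

TASK

Unlock the catch on the pale pine case so that its lid could be opened: slide its red safety tab fully to the left (as seen from the robot) to its stop, then lift the black-gripped main latch up until it stands roughly upright, and leave it standing there. Leave the catch of the red-brown case locked as it is.

Things in the scene. Friction and masses are not known exactly. Their poses are not given: they have to be found in the camera images.
- pine: Pale pine wooden case with steel corners, fixed, 240 (x) x 280 (y) x 120 mm high, a two-stage catch on its lid. Origin: centre of its underside. Axes: x from near to far side, y left, z up; its yaw varies up to 15 degrees. An identical red-brown case with the same catch stands beside it, left or right. A spoon lies on the pine lid behind the catch, clear of it; a cup on the brown one.
- pine_tab_grip (a point): Point in the red tab's upright fin, 9 mm below its top, 30 mm above the lid; the case's axes. Fin 14 (x) x 16 (y) mm, 30 mm tall, on a red foot that reaches 13 mm either side in y, 9.5 mm above the lid. Sides and front free; 26 mm behind it a tongue 18.5 mm high, 63 mm behind it the latch block. Slides to +y (left), 30 mm, friction 1.5 N, stays where left. Its tongue blocks the latch for the first 16 mm.
- pine_tab (a joint): Travel of the pine case's safety tab, m: 0 locked (starts at 0 to 0.004), 0.030 fully released, at its stop on the left.
- pine_latch_grip (a point): Point in the black block at the main latch's near end: block 26 (x) x 16 (y) x 30 mm tall, point 14 mm below its top and 28 mm above the lid when flat; moves and tilts with the latch, an aluminium bar also 16 mm wide. Fingers closing along y can turn on the block as it swings. Hinge along y, 67 mm behind (+x) and 18 mm below this point when flat: it swings up and back, 69 mm radius.
- pine_latch (a joint): Angle of the pine case's main latch, rad: 0 flat and shut (the start), grows as its near end is lifted, stop at 1.45 (upright). Friction of 0.1 N m holds it where it is left.
- brown_tab (a joint): Travel of the like red tab on the red-brown case (to stay locked), m: 0 locked, 0.030 released; starts at 0 to 0.004.
- brown_latch (a joint): Angle of the red-brown case's main latch, rad: 0 flat (the start), to stay so.

How it is judged:
By the outcome, as a careful person would: the job done as asked, in the order asked, and still so for the second after the job is handed in, with the robot touching nothing.
It also fails if it takes over 40 s, if anything falls off the work surface, if the arm or the gripper's body presses on something with over 40 N, if the wrist force passes 120 N, or if a joint passes its speed limit or range.

ROBOT

A 6-joint arm with a two-finger parallel gripper is mounted at the origin on the work surface. World frame = base frame: x ahead of the robot, y to its left, z up, the work surface at z = 0. Lengths are in m, angles in rad, forces in N, time in s.
With the tool pointing down it reaches from about 0.425 to 0.95 m from the base axis. Payload 3.5 kg.
Tool frame: the origin (TCP) lies on the centre line of the jaws, within the pads' length; the fingertips stand 14 mm ahead of it and the grasp point (between the pads) lies 5 mm behind it (ctrl.finger_overhang is the distance from the TCP to the fingertips, in m); z points along the fingers, y is the line along which they close (so a half turn about z gives the same grasp; the last joint's range is limited). The gripper opens to 85 mm and grips with 20 to 120 N. Pads are 22 mm wide; open, the fingers measure 114 mm over their backs; the gripper's body (76 mm by 85 mm) begins 54 mm behind the grasp point. The pads swing forward as they close: fully open they stand 13 mm farther back than shut.
Start: joints at [-1.401, 0.286, 1.577, -0, 1.279, -0.15], TCP at [0.212, -0.641, 0.245] pointing down, gripper open.
Joint ranges: [-2.77, 2.77], [-0.9, 2.22], [0.21, 2.48], [-1.53, 4.67], [0.24, 2.81], [-2.84, 2.84]. Speed limits (rad/s): [2.79, 2.79, 3.14, 3.14, 3.14, 3.14].

INTERFACE

Orientations are given as a unit quaternion [x, y, z, w].
In Python, from plant import ctrl gives the robot as it stands.
- The arm moves only by the tool send_rows, never from a script. Its argument "moves" is text: rows parted by semicolons, each of 7 numbers parted by spaces: the turn, a rotation vector about the tool's x, y, z in units of 360 degrees (1.0 is 360 degrees), then the shift along the tool's x, y, z in units of 20 cm (1.0 is 20 cm), then the gripper's target within -1 to 1 (fully open at 1, half-way at 0, shut at -1). A call has 1 to 12 rows; each row is the pose to reach, as a shift and turn from the pose commanded when the call began, along the tool's axes at that moment, turning the shorter way round; what a row does not reach only later rows make up. A row lasts 1/8 s, in which the tool goes at most 62.5 mm and 10.7 degrees, less where a joint would pass 70% of its speed; a pose out of reach is approached as far as the arm can. A call with a number of a shift or a turn outside -1 to 1 is refused whole. A call with a gripper value outside its range is refused whole. The fingers move at their own pace and stop on an object; "newtons" is the grip in N (left out, the last holds). Time passes only in rows, so rows that repeat a pose let the fingers close. It gives the time, the measured TCP pose, the force, the opening and the grip force at its end, in the units of the state.
- ctrl.get_state(): the state, without advancing time (a new reading comes with each control period).
- ctrl.read_camera(name): name is "scene" or "side" or "wrist"; returns a dict with "image" (400x640x3 uint8, red, green, blue), "fovy" (degrees; the focal length in pixels is half the picture's height over the tangent of half this angle, whatever the lens; pixels are square), "cx", "cy" (the principal point, pixels), "extrinsics" (4x4, takes a point from camera to world coordinates). Camera axes: x right, y up, looking along -z (the intrinsics and any distortion apply to the point x, -y, -z); pixel columns grow to the right and rows downward; lengths in m; the calibration is good to about 2 mm. A picture is of the moment at which its call begins. There is no depth.
- ctrl.sign_off(): hands the job in; it is judged then, once.
The state is a dict: "time": time; "qpos": joint angles; "dq": joint speeds; "joint_efforts": joint torques, N m; "eef_pos": TCP position; "tcp_rot": TCP orientation; "contact_force": force on the tool from outside, world axes, zero at the start; "wrist_torque": the same for the moment, N m; "opening": opening from 0.0 (shut) to 1.0 (fully open); "finger_force": force on a finger pad.
Only numpy, scipy, OpenCV 4.12 (cv2) and the standard library are available. Lean on these libraries where they do the work, as an engineer would, in place of code of your own. Each camera call takes 0.05 s, during which the arm holds its last target. There are 200 camera calls.

## Working session

There is one attempt and no reset: what is moved stays moved. The work goes in short steps, Python scripts to look and compute and a tool call to move; the robot and the scene stay as the last step left them, time stands still between calls to the robot, and variables do not carry over. Pictures are saved under pics/ and viewed, at most 10 in all, crops included, and the job is handed in when it is done.

Besides the shell and the picture viewer there is one more tool, called after "Call:" as a command line: name --argument value ..., lists and objects as JSON in quotes. send_rows: Moves the arm, as the interface text tells. Its arguments: {"type":"object","properties":{"moves":{"type":"string"},"newtons":{"type":"number"}},"required":["moves"]}

```bash
mkdir -p pics; python3 - <<'E'
from plant import ctrl
import cv2,numpy as np
for n in ["scene","side"]:
    d=ctrl.read_camera(n); cv2.imwrite(f"pics/{n}0.png",d["image"][:,:,::-1])
    print(n,d["fovy"],d["cx"],d["cy"],{k:v for k,v in d.items() if k not in("image","fovy","cx","cy")})
s=ctrl.get_state();print(s)
E
```

```text
scene 56.158105411262575 320.6577613325425 198.50771944020312 {'extrinsics': array([[ 0.69150465, -0.48351397,  0.53668944,  0.96396967],
       [ 0.7223498 ,  0.46866466, -0.50849209, -0.39071387],
       [-0.00566435,  0.73930215,  0.67335001,  0.59186982],
       [ 0.        ,  0.        ,  0.        ,  1.        ]])}
side 49.47178491946774 321.1311598462066 200.86859530789664 {'extrinsics': array([[-0.90051762,  0.24072575, -0.36210374,  0.26241298],
       [-0.43465234, -0.47526508,  0.76498395,  0.58534946],
       [ 0.01205607,  0.84627077,  0.5326166 ,  0.52026859],
       [ 0.        ,  0.        ,  0.        ,  1.        ]])}
{'time': 0.1, 'qpos': array([-1.40097500e+00,  2.87108840e-01,  1.57800842e+00,  1.61959793e-05,
        1.27863098e+00, -1.50033413e-01]), 'dq': array([ 8.41456928e-06, -6.02834187e-04, -4.71135781e-03, -6.82128391e-04,
       -1.08372572e-04, -7.32336549e-04]), 'joint_efforts': array([ 3.16024953e-04, -4.07298732e+01, -2.93698597e+01, -1.55341031e-04,
        3.40330284e-03, -5.69773434e-06]), 'eef_pos': array([ 0.21215364, -0.6402021 ,  0.24407631]), 'tcp_rot': array([ 9.87238651e-01,  1.59244102e-01, -2.91155555e-06, -1.07781783e-03]), 'contact_force': array([ 0.55458649, -0.88322637, -0.01232763]), 'wrist_torque': array([0.00964639, 0.0103983 , 0.03528059]), 'finger_force': 0.0, 'opening': 1.000726526903}
```

View pics/scene0.png

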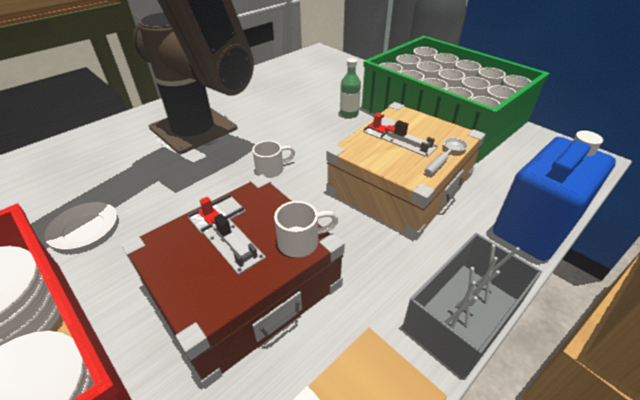

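View pics/side0.png

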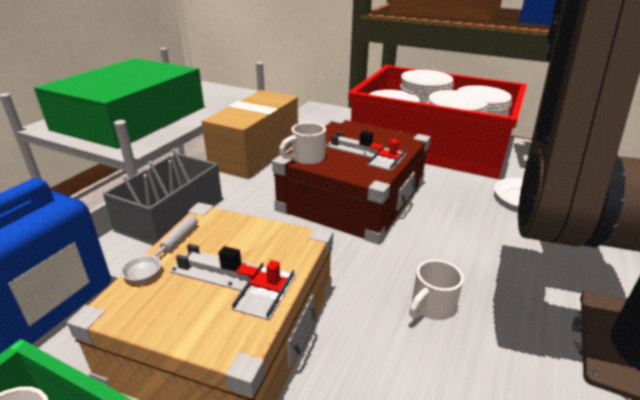

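Scene: the pine case is at (405,165), with its red tab at about (377,123) and its black block at (401,128). Side: the red fin is at (273,272) and the black block at (230,258). The brown case sits to the right of the pine as the robot sees it.

```bash
python3 - <<'E'
import cv2,numpy as np
a=cv2.imread("pics/scene0.png")[95:165,340:480]; b=cv2.imread("pics/side0.png")[225:325,160:320]
a=cv2.resize(a,(700,350),interpolation=cv2.INTER_CUBIC) ; b=cv2.resize(b,(800,500),interpolation=cv2.INTER_CUBIC)
cv2.imwrite("pics/c1.png",a);cv2.imwrite("pics/c2.png",b)
E
```

```text
(no output)
```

View pics/c1.png

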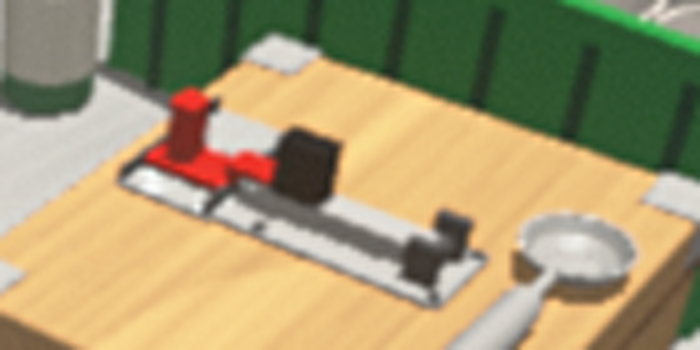

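View pics/c2.png

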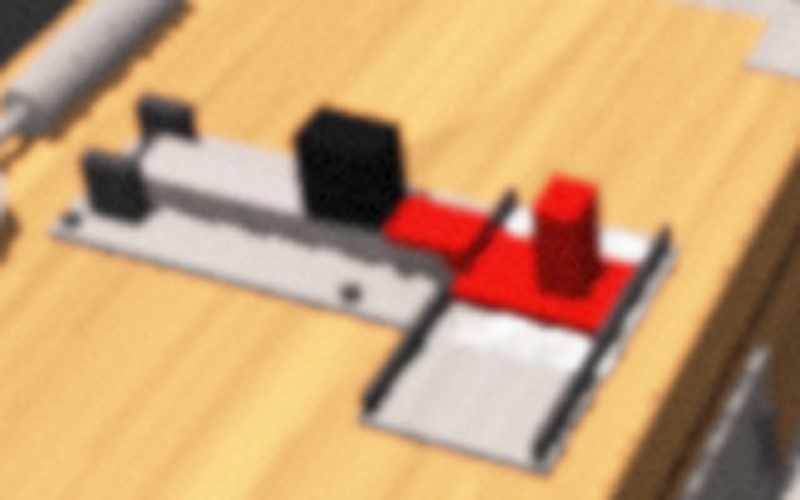

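The scene crop shows the fin top at full-image pixel (378,114.4) and the block top at about (401,122.4). The side crop shows the fin top at (273,262.6) and the block top at (229.6,250.2). The plate and rails give the yaw.

```bash
cat > h.py <<'E'
import numpy as np
from plant import ctrl
def ray(d,p):
    f=200/np.tan(np.radians(d["fovy"])/2);E=d["extrinsics"]
    v=E[:3,:3]@np.array([(p[0]-d["cx"])/f,-(p[1]-d["cy"])/f,-1]);return E[:3,3],v/np.linalg.norm(v)
def plane(d,p,z):
    o,v=ray(d,p);return o+v*(z-o[2])/v[2]
def tri(d1,p1,d2,p2):
    o1,v1=ray(d1,p1);o2,v2=ray(d2,p2)
    s,t=np.linalg.lstsq(np.c_[v1,-v2],o2-o1,rcond=None)[0]
    a,b=o1+s*v1,o2+t*v2;return (a+b)/2,np.linalg.norm(a-b)
E
python3 - <<'E'
from h import *
np.set_printoptions(precision=4,suppress=True)
A=ctrl.read_camera("scene");B=ctrl.read_camera("side")
a=lambda x,y:(340+(x+.5)/5-.5,95+(y+.5)/5-.5)
b=lambda x,y:(160+(x+.5)/5-.5,225+(y+.5)/5-.5)
for n,p,q in [("fin",a(190,97),b(567,188)),("blk",a(310,138),b(350,129))]:
    print(n,*tri(A,p,B,q),plane(A,p,.159 if n=="fin" else .162),plane(B,q,.159 if n=="fin" else .162))
for n,d,p,q in [("plateA",A,a(215,212),a(435,303)),("plateB",B,b(52,232),b(405,325)),("rail1",B,b(370,410),b(512,195)),("rail2",B,b(540,455),b(665,235)),("front T",B,b(365,420),b(548,468)),("right",B,b(145,140),b(300,180))]:
    P,Q=plane(d,p,.122),plane(d,q,.122);v=P-Q
    print(n,P,Q,np.linalg.norm(v),np.degrees(np.arctan2(v[1],v[0])))
E
```

```text
fin [0.5007 0.2266 0.1584] 0.0034080473123417605 [0.5029 0.2266 0.159 ] [0.499  0.2262 0.159 ]
blk [0.5628 0.2335 0.1604] 0.0035407502700632526 [0.5655 0.2325 0.162 ] [0.5599 0.2342 0.162 ]
plateA [0.5376 0.2081 0.122 ] [0.6475 0.2204 0.122 ] 0.1105149001665597 -173.60670598717718
plateB [0.6389 0.2679 0.122 ] [0.5325 0.2549 0.122 ] 0.10723240760621613 6.926794558951748
rail1 [0.5231 0.2836 0.122 ] [0.5354 0.1989 0.122 ] 0.0855885554988921 98.27495218739237
rail2 [0.4777 0.2775 0.122 ] [0.4891 0.1944 0.122 ] 0.08386973754799945 97.83491179932518
front T [0.5222 0.2869 0.122 ] [0.4738 0.2802 0.122 ] 0.04891160438484024 7.897646405098535
right [0.6427 0.2255 0.122 ] [0.5921 0.22   0.122 ] 0.05088913334575038 6.1805662036210105
```

Call:
send_rows --moves "0 0 0 0.1 -0.05 -0.2 0; 0 0 0 0.3 -0.15 -0.35 0; 0 0 0 0.6 -0.3 -0.38 0; 0 0 0 0.92 -0.43 -0.38 0" --newtons 25

```text
time: 0.7
eef_pos: [0.3522, -0.5077, 0.3225]
tcp_rot: [0.987, 0.159, 0.0, 0.001]
contact_force: [0.0, -1.4, -0.7]
opening: 0.501
finger_force: 0.0
```

Call:
send_rows --moves "0 0 0 0.2 -0.2 0 0; 0 0 0 0.4 -0.4 0 0; 0 0 0 0.6 -0.6 0 0; 0 0 0 0.71 -0.71 0 0"

```text
time: 1.2
eef_pos: [0.4422, -0.3267, 0.3212]
tcp_rot: [0.987, 0.16, 0.0, -0.0]
contact_force: [-0.2, -0.7, -1.0]
opening: 0.504
finger_force: 0.0
```

Call:
send_rows --moves "0 0 0 0.13 -0.23 0 0; 0 0 0 0.26 -0.46 0 0; 0 0 0 0.4 -0.68 0 0; 0 0 0 0.49 -0.84 0 0"

```text
time: 1.7
eef_pos: [0.4817, -0.1368, 0.3212]
tcp_rot: [0.987, 0.16, 0.0, -0.0]
contact_force: [1.2, -0.4, 0.6]
opening: 0.505
finger_force: 0.0
```

Call:
send_rows --moves "0 0 0 0.09 -0.23 0 0; 0 0 0 0.18 -0.46 0 0; 0 0 0 0.27 -0.68 0 0; 0 0 0 0.33 -0.84 0 0; 0 0 0 0.33 -0.84 0 0"

```text
time: 2.33
eef_pos: [0.4911, 0.0431, 0.3211]
tcp_rot: [0.987, 0.161, -0.0, -0.0]
contact_force: [-0.6, 0.1, -1.6]
opening: 0.496
finger_force: 0.0
```

```bash
cat >> h.py <<'E'
from scipy.spatial.transform import Rotation as R
def go(p,yaw=.122):
    s=ctrl.get_state();r=R.from_quat(s["tcp_rot"]);c,n=np.cos(yaw),np.sin(yaw)
    t=R.from_matrix([[c,n,0],[n,-c,0],[0,0,-1]])
    return np.round(np.r_[(r.inv()*t).as_rotvec()/2/np.pi,r.inv().apply(np.array(p)-s["eef_pos"])/.2],3)
E
python3 - <<'E'
from h import *
s=ctrl.get_state();print(s["time"],s["eef_pos"],s["tcp_rot"],s["qpos"],s["opening"],s["contact_force"])
print(go([.501,.2265,.26]))
E
```

```text
2.325 [0.49111765 0.04312209 0.32112651] [ 9.86938592e-01  1.61096839e-01 -1.14820446e-04 -1.06217784e-04] [-1.18607891e-01 -1.75900755e-01  1.92183175e+00  1.42762161e-04
  1.39594113e+00  1.12855976e+00] 0.4955552964296852 [-0.57986752  0.09902679 -1.58770131]
[-0.     0.     0.032  0.338 -0.854  0.306]
```

Call:
send_rows --moves "0 0 0.01 0.09 -0.22 0.08 0; 0 0 0.02 0.18 -0.44 0.16 0; 0 0 0.03 0.27 -0.66 0.24 0; 0 0 0.032 0.338 -0.854 0.306 0; 0 0 0.032 0.338 -0.854 0.306 0; 0 0 0.032 0.338 -0.854 0.306 0"

```text
time: 3.08
eef_pos: [0.5022, 0.2237, 0.2601]
tcp_rot: [0.998, 0.059, -0.0, 0.0]
contact_force: [0.4, -0.3, -0.0]
opening: 0.502
finger_force: 0.0
```

```bash
python3 - <<'E'
from h import *
import cv2
d=ctrl.read_camera("wrist");im=d["image"];cv2.imwrite("pics/w1.png",im[:,:,::-1])
h=cv2.cvtColor(im,cv2.COLOR_RGB2HSV)
m=((h[...,0]<8)|(h[...,0]>172))&(h[...,1]>180)&(h[...,2]>60)
n,l,st,c=cv2.connectedComponentsWithStats(m.astype(np.uint8));print(st[1:],c[1:])
f=d["extrinsics"];print(d["fovy"],d["cx"],d["cy"],f)
def proj(P):
    q=np.linalg.inv(f)@np.r_[P,1];k=200/np.tan(np.radians(d["fovy"])/2);return d["cx"]-k*q[0]/q[2],d["cy"]+k*q[1]/q[2]
print(proj([.501,.2265,.159]),proj([.5628,.2335,.162]))
print(go([.501,.2265,.149]),ctrl.get_state()["eef_pos"])
E
```

```text
[[ 589  141   51  138 3632]
 [ 634  146    1    1    1]
 [ 296  149   25   66 1388]] [[623.12527533 222.09085903]
 [634.         146.        ]
 [308.16930836 184.36599424]]
71.4584334448187 314.42909991852235 200.96937591079097 [[ 1.18311528e-01  9.57926758e-01  2.61493230e-01  5.68433965e-01]
 [-9.92976519e-01  1.14102122e-01  3.12784105e-02  2.32110916e-01]
 [ 1.25493757e-04 -2.63357234e-01  9.64698373e-01  3.88544888e-01]
 [ 0.00000000e+00  0.00000000e+00  0.00000000e+00  1.00000000e+00]]
(np.float64(311.5988197131314), np.float64(206.52962851341007)) (np.float64(311.8073581012064), np.float64(132.18290934901495))
[ 0.    -0.    -0.001 -0.006 -0.016  0.557] [0.50244472 0.22343971 0.26048565]
```

View pics/w1.png

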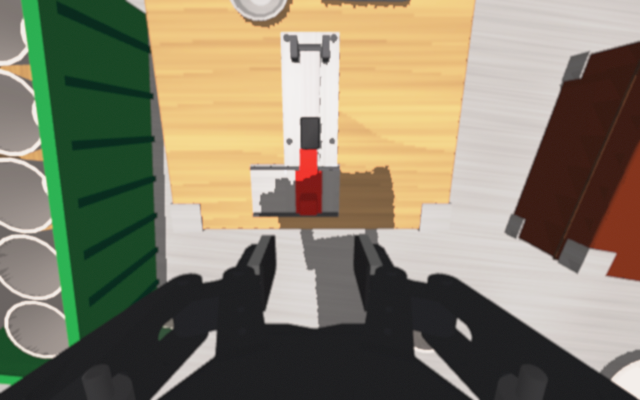

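The wrist view shows the fin at (308,202) and the block at (310,132), both within about 3 px of my predictions. The catch is aligned with the tool. I'll descend onto the fin and grip it.

Call:
send_rows --moves "0 0 0 -0.006 -0.018 0.2 0; 0 0 0 -0.006 -0.02 0.4 0; 0 0 0 -0.006 -0.02 0.5 0; 0 0 0 -0.006 -0.02 0.557 0; 0 0 0 -0.006 -0.02 0.557 0; 0 0 0 -0.006 -0.02 0.557 -1; 0 0 0 -0.006 -0.02 0.557 -1; 0 0 0 -0.006 -0.02 0.557 -1; 0 0 0 -0.006 -0.02 0.557 -1; 0 0 0 -0.006 -0.02 0.557 -1" --newtons 25

```text
time: 4.38
eef_pos: [0.5013, 0.2286, 0.1503]
tcp_rot: [0.998, 0.059, 0.001, -0.0]
contact_force: [0.2, -0.6, 5.6]
opening: 0.179
finger_force: 30.0
```

Call:
send_rows --moves "0 0 0 0 -0.03 0 -1; 0 0 0 0 -0.06 0 -1; 0 0 0 0 -0.09 0 -1; 0 0 0 0 -0.12 0 -1; 0 0 0 0 -0.14 0 -1; 0 0 0 0 -0.155 0 -1; 0 0 0 0 -0.155 0 -1; 0 0 0 0 -0.155 0 -1"

```text
time: 5.38
eef_pos: [0.4978, 0.2575, 0.1503]
tcp_rot: [0.998, 0.06, 0.001, 0.002]
contact_force: [0.1, -7.9, 7.4]
opening: 0.176
finger_force: 30.2
```

Call:
send_rows --moves "0 0 0 0 -0.01 0 -1; 0 0 0 0 -0.015 0 -1; 0 0 0 0 -0.015 0 -1"

```text
time: 5.75
eef_pos: [0.4978, 0.2578, 0.1503]
tcp_rot: [0.998, 0.061, 0.001, 0.006]
contact_force: [-0.2, -16.4, 10.0]
opening: 0.179
finger_force: 30.4
```

At the stop: another 3 mm of command moved the tab almost nothing and raised the force to 16 N. I'll release it and lift.

Call:
send_rows --moves "0 0 0 0 0.015 0 -1; 0 0 0 0 0.015 0 0; 0 0 0 0 0.015 0 0; 0 0 0 0 0.015 0 0; 0 0 0 0 0.015 -0.1 0; 0 0 0 0 0.015 -0.3 0; 0 0 0 0 0.015 -0.5 0; 0 0 0 0.1 0.1 -0.5 0; 0 0 0 0.2 0.16 -0.5 0; 0 0 0 0.2 0.16 -0.5 0"

```text
time: 7.0
eef_pos: [0.5405, 0.2339, 0.2462]
tcp_rot: [0.998, 0.058, -0.002, 0.0]
contact_force: [-0.7, 0.5, -0.5]
opening: 0.497
finger_force: 0.0
```

```bash
python3 - <<'E'
from h import *
import cv2
d=ctrl.read_camera("wrist");cv2.imwrite("pics/w2.png",d["image"][:,:,::-1])
print(ctrl.get_state()["eef_pos"],go([.5628,.2345,.155]),go([.5628,.2345,.145]))
f=d["extrinsics"]
def proj(P):
    q=np.linalg.inv(f)@np.r_[P,1];k=200/np.tan(np.radians(d["fovy"])/2);return d["cx"]-k*q[0]/q[2],d["cy"]+k*q[1]/q[2]
print(proj([.5628,.2345,.162]),plane(d,(310,132),.162))
E
```

```text
[0.539764   0.23433854 0.24623813] [ 0.     0.001 -0.001  0.116  0.013  0.456] [ 0.     0.001 -0.001  0.117  0.013  0.506]
(np.float64(317.6363381208051), np.float64(183.8591959153046)) [0.60111641 0.2448214  0.162     ]
```

View pics/w2.png

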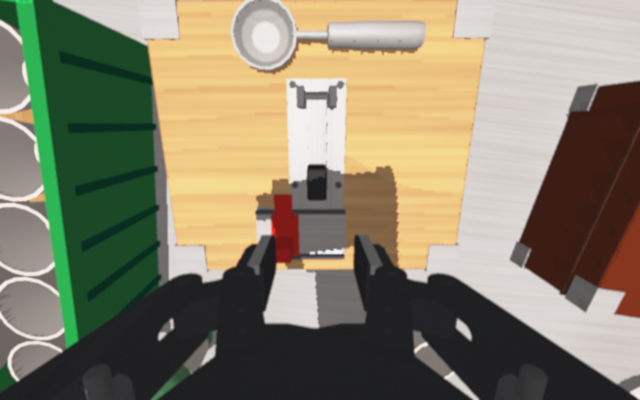

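The wrist view shows the tab fully left, with the tongue clear of the block at (282,205), the block at (317,181) and the spoon well behind. I'll grip the block high, so the fingertips stay above the tongue.

Call:
send_rows --moves "0 0 0 0.08 0.01 0.1 0; 0 0 0 0.126 0.013 0.25 0; 0 0 0 0.126 0.013 0.4 0; 0 0 0 0.126 0.013 0.466 0; 0 0 0 0.126 0.013 0.466 0; 0 0 0 0.126 0.013 0.466 -1; 0 0 0 0.126 0.013 0.466 -1; 0 0 0 0.126 0.013 0.466 -1; 0 0 0 0.126 0.013 0.466 -1; 0 0 0 0.126 0.013 0.466 -1" --newtons 25

```text
time: 8.3
eef_pos: [0.5659, 0.2354, 0.1572]
tcp_rot: [0.998, 0.059, 0.001, 0.0]
contact_force: [-0.4, -2.8, 6.2]
opening: 0.177
finger_force: 31.7
```

Call:
send_rows --moves "0 0 0 0.012 0 -0.028 -1; 0 0 0 0.025 0 -0.055 -1; 0 0 0 0.042 0 -0.08 -1; 0 0 0 0.059 0 -0.105 -1; 0 0 0 0.08 0 -0.127 -1; 0 0 0 0.1 0 -0.148 -1; 0 0 0 0.1 0 -0.148 -1"

```text
time: 9.18
eef_pos: [0.5859, 0.2378, 0.1858]
tcp_rot: [0.998, 0.059, 0.001, 0.0]
contact_force: [1.2, -4.4, -6.3]
opening: 0.177
finger_force: 27.8
```

Call:
send_rows --moves "0 0 0 0.025 0 -0.018 -1; 0 0 0 0.05 0 -0.035 -1; 0 0 0 0.077 0 -0.048 -1; 0 0 0 0.104 0 -0.06 -1; 0 0 0 0.133 0 -0.068 -1; 0 0 0 0.162 0 -0.076 -1; 0 0 0 0.192 0 -0.079 -1; 0 0 0 0.222 0 -0.082 -1; 0 0 0 0.246 0 -0.081 -1; 0 0 0 0.27 0 -0.079 -1; 0 0 0 0.295 0 -0.075 -1; 0 0 0 0.295 0 -0.075 -1"

```text
time: 10.68
eef_pos: [0.644, 0.2448, 0.2021]
tcp_rot: [0.998, 0.059, 0.0, 0.0]
contact_force: [-2.3, -5.2, -1.8]
opening: 0.179
finger_force: 24.4
```

```bash
python3 - <<'E'
from h import *
import cv2
a=ctrl.read_camera("scene")["image"][60:200,300:500];b=ctrl.read_camera("side")["image"][180:320,130:330]
cv2.imwrite("pics/c3.png",cv2.resize(np.vstack([a,b])[:,:,::-1],None,fx=2.1,fy=2.1,interpolation=cv2.INTER_CUBIC))
E
```

```text
(no output)
```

View pics/c3.png

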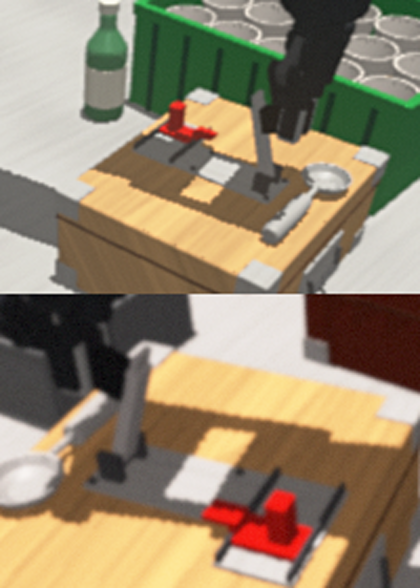

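Both views show the latch nearly upright and the tab fully left. I'll nudge the latch a little further back, release it and lift clear.

Call:
send_rows --moves "0 0 0 0.012 0 0.002 -1; 0 0 0 0.024 0 0.005 -1; 0 0 0 0.024 0 0.005 -1"

```text
time: 11.15
eef_pos: [0.6485, 0.2453, 0.2013]
tcp_rot: [0.998, 0.059, 0.0, 0.0]
contact_force: [-2.7, -4.9, -0.4]
opening: 0.179
finger_force: 24.4
```

Call:
send_rows --moves "0 0 0 0 0 0 0; 0 0 0 0 0 0 0; 0 0 0 0 0 0 0; 0 0 0 0 0 -0.1 0; 0 0 0 0 0 -0.3 0; 0 0 0 0 0 -0.5 0; 0 0 0 -0.3 0 -0.7 0; 0 0 0 -0.6 0 -0.7 0; 0 0 0 -0.6 0 -0.7 0"

```text
time: 12.28
eef_pos: [0.526, 0.2315, 0.3411]
tcp_rot: [0.998, 0.06, 0.001, -0.0]
contact_force: [0.1, -0.7, 0.9]
opening: 0.496
finger_force: 0.0
```

```bash
python3 - <<'E'
from h import *
import cv2
a=ctrl.read_camera("scene")["image"][60:200,300:500];b=ctrl.read_camera("side")["image"][180:320,130:330]
cv2.imwrite("pics/c4.png",cv2.resize(np.vstack([a,b])[:,:,::-1],None,fx=2.1,fy=2.1,interpolation=cv2.INTER_CUBIC))
E
```

```text
(no output)
```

View pics/c4.png

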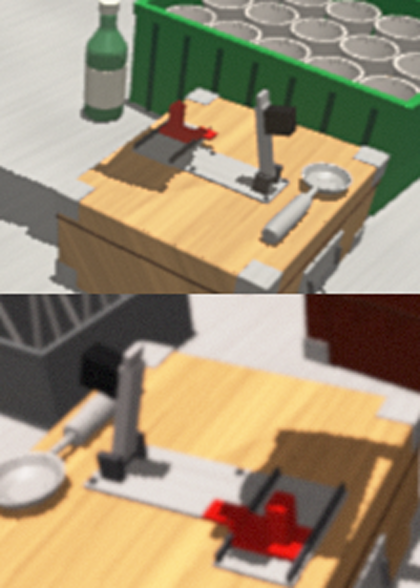

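The latch stands upright, the tab is at its left stop, and the gripper is clear, so I'm handing the job in.

```bash
python3 -c "
from plant import ctrl
print(ctrl.sign_off())"
```

```text
the job is handed in; nothing more can be done
None
```

The pine case's catch is unlocked: its red tab is at the left stop and its latch was left standing upright. The robot never touched the red-brown case, and I handed the job in at about 12 s; no verdict came back.

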